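# Turn the rinsed dryer filters mesh up in the drying station

## Task

Get the rinsed filter cassettes drying: lay every cassette from the draining mat flat in the drying station's loading tray, side by side and still mesh side down, then lift the tray by its blue bar and tip it right over, so that they all tumble mesh side up onto the drying bed, and lay the tray fully back down. Next slide the white grille cover over the bed until the holes of one long side drop over the two locating pins and it lies flush, and only then turn the dial until its red pointer is at the red mark on the scale. Leave the green tub, scoop, brush and carton as they stand.

Things in the scene. Friction and masses are not known exactly. Their poses are not given: they have to be found in the camera images.
- station: white filter drying station, fixed. Origin on the worktop under the middle of the tray hinge; +x points from the loading tray over to the drying bed, +y along the hinge towards the grey control housing, z up (all 'station x, y, z' below are in this frame). Hinge axis along y at x 0, z 40 mm. Control housing: x -6 to 144, y 134 to 224 mm, top at z 66 mm.
- bed (a point): middle of the drying bed's floor (aluminium with dark slots), at station x 61, y 0, z 41 mm. The bed runs from station x 16 to 106 mm and y -126 to 126 mm. Its two end walls (6 mm thick, at y +-129 mm) and its rear ledge (x 106 to 144 mm) have their tops at z 62 mm; on the tray side only the tray's sill bounds it.
- cover_seat (a point): where the origin of the seated cover belongs: station x 71, y 0, z 62 mm (level with the tops of the bed's walls); axes as the station's. Two steel locating pins of 10 mm diameter stand on the rear ledge at station x 124 mm, y +-95 mm and rise 14 mm above it, the last 4 mm tapered.
- tray (a joint): steel loading tray on the hinge: 0 lying down, grows as its free side is lifted over towards the bed, stop at 1.95 rad. Beyond about 1.7 it stays over, before that it falls back, slowed by a damper; 3 to 6 N at the bar lifts it. The cassettes slide down to the sill at the hinge, stand on it near 1.57 and topple onto the bed before the stop.
- tray_bar (a point): middle of the tray's round blue lifting bar: 13 mm thick, 156 mm long along the hinge direction, held at +-70 mm, 29 mm clear of the tray. With the tray at angle a it is at station x = -0.144 cos a + 0.006 sin a, z = 0.040 + 0.144 sin a + 0.006 cos a (m), y 0: 46 mm above the worktop with the tray down. The point turns with the tray.
- tray_floor (a point): middle of the loading tray's floor (upper side): tray down, at station x -54, y 0, z 42 mm. Inside 100 mm (station x) by 240 mm (y): room for three cassettes side by side, their 70 mm along the hinge, e.g. at station y -78, 0, 78 mm. Above the floor: sill at the hinge 13 mm, lip on the free side 6 mm, end walls 20 mm. Turns with the tray.
- cover: white plastic grille cover, 136 (its x) x 262 (its y) x 5 mm, 320 g. Origin at the centre of its underside, z up. Four holes 14 mm in diameter at its x +-53 mm, y +-95 mm: the two on one long side go over the pins, and it fits either way round (its x axis along the station's +x or -x). Starts flat on the worktop.
- cover_handle (a point): middle of the cover's blue handle bar, over its centre, 37 mm above its underside: bar 14 mm wide (cover x), 96 mm long (cover y), 12 mm high, with 26 mm of free height between it and the plate and holders at +-40 mm along it.
- dial (a joint): temperature dial on the control housing: angle of its red pointer in rad, clockwise from above; 0: pointer along the station's -x; 1.57: along its +y. The scale has marks every 0.524 rad; the broad red mark is at 2.618. Runs to 4.7; light friction holds it where it is left.
- dial_grip (a point): grip point of the dial, on its vertical axis (station x 70, y 182, z 89 mm): an upright white grip bar 50 mm long, 13 mm wide, 26 mm high (top at station z 101 mm), lying along the red pointer. This point's -x axis points along the pointer.
- mat: black ribbed draining mat, fixed, 276 (its x) x 130 (its y) x 5 mm; origin at the centre of its underside. The cassettes start on it in a row along its x, about 90 mm apart.
- cassette0: rinsed dryer filter cassette, a flat white plastic box 70 (its x) x 56 (its y) x 20 mm (its z), 90 g. Origin at its centre. Its +z comes out of the closed grey back, its -z out of the blue mesh face. It starts mesh down (z up) on the draining mat; mesh up means z points down. Absent in some starts.
- cassette1: rinsed dryer filter cassette, a flat white plastic box 70 (its x) x 56 (its y) x 20 mm (its z), 90 g. Origin at its centre. Its +z comes out of the closed grey back, its -z out of the blue mesh face. It starts mesh down (z up) on the draining mat; mesh up means z points down. Absent in some starts.
- cassette2: rinsed dryer filter cassette, a flat white plastic box 70 (its x) x 56 (its y) x 20 mm (its z), 90 g. Origin at its centre. Its +z comes out of the closed grey back, its -z out of the blue mesh face. It starts mesh down (z up) on the draining mat; mesh up means z points down. Absent in some starts.
- tub: green tub of stain remover, 66 mm in diameter, 90 mm tall, bystander; origin under its centre.
- scoop: blue measuring cup, 68 mm in diameter, 60 mm tall, bystander; origin under its centre.
- brush: wooden scrubbing brush lying bristles down, 55 x 150 x 34 mm, bystander, near the robot's side of the loading tray; origin under its centre.
- carton: yellow carton 50 x 80 x 85 mm, bystander; origin under its centre.
Not all that is in view belongs to the job. What is shaped like the cassette1 but brown or purple is not meant.

How it is judged:
By the outcome, as a careful person would: the job done as asked, in the order asked, and still so for the second after the job is handed in, with the robot touching nothing.
Of cassette0, cassette1, cassette2 only 2 to 3 are there at a start; the rules pass over those that are not, and their reading is None.
At some moment in a run one of cassette0, cassette1, cassette2, cover may be knocked a few centimetres aside while the robot is not near it.
Once in a run the grip may slacken for a moment while it holds something.
It also fails if it takes over 200 s, if anything falls off the work surface, if the arm or the gripper's body presses on something with over 40 N, if the wrist force passes 120 N, or if a joint passes its speed limit or range.

## Robot

A 7-joint arm with a two-finger parallel gripper is mounted at the origin on the work surface. World frame = base frame: x ahead of the robot, y to its left, z up, the work surface at z = 0. Lengths are in mm, angles in rad, forces in N, time in s.
With the tool pointing down it reaches from about 400 to 900 mm from the base axis. Payload 5.6 kg.
Tool frame: the origin (TCP) lies between the finger pads; the fingertips stand robot.finger_overhang ahead of it and the grasp point (between the pads) lies 8 mm behind it (robot.finger_overhang is the distance from the TCP to the fingertips, in mm); z points along the fingers, y is the line along which they close (so a half turn about z gives the same grasp; the last joint's range is limited). The gripper opens to 92 mm and grips with 3 to 60 N. Pads are 20 mm wide; open, the fingers measure 128 mm over their backs; the gripper's body (75 mm by 189 mm) begins 69 mm behind the grasp point.
Start: joints at [-1.207, 0.468, -0.012, 1.603, 0.006, 1.071, -0.056], TCP at [257.227, 596.945, 225.592] pointing down, gripper open.
Joint ranges: [-2.53, 2.53], [-0.31, 2.02], [-1.57, 1.55], [0.28, 2.44], [-1.29, 4.43], [0.15, 1.84], [-2.92, 2.92]. Speed limits (rad/s): [2.57, 2.57, 3.14, 3.14, 3.14, 3.14, 3.14].

## Interface

Orientations are given as a unit quaternion [w, x, y, z].
In Python, from rig import robot, eoat, snapshot, get_calibration, ticket gives the robot as it stands. The module is installed in compiled form; this text tells all that it offers. Calls block until the motion is done:
- robot.goto(position, orientation): joint-space move of the TCP to a pose.
- robot.movel(position, orientation=None, max_speed=150, max_force=None): straight line of the TCP; orientation=None keeps the orientation; max_speed is the mean speed in mm/s. With max_force (N) it stops when the force on the tool has changed by that much, and returns True; else False.
- robot.move_joints(angles): joint-space move.
- eoat.set_gripper(opening, effort=None): finger opening in mm; effort is the grip in N (None keeps the last); returns when the fingers have stopped.
- robot.dwell(seconds).
- robot.ik(position, orientation): joint angles nearest the present ones, or None.
- robot.sense(): the state.
- snapshot(name): name is "scene" or "side" or "wrist"; returns the picture (420x560x3 uint8, red, green, blue); there is no depth.
- get_calibration(name): a dict with "intrinsics" (3x3 intrinsics, pixels), "R" (3x3) and "t" (3): a world point X has camera coordinates R X + t; the wrist camera has in their place "tool_from_camera" (4x4, takes a point from camera to tool coordinates, whose origin is the TCP and whose axes are the flange's). Camera axes: x right, y down, z forward; pixel columns grow to the right and rows downward; lengths in mm; the calibration is good to about 2 mm. A picture is of the moment at which its call begins: read the wrist's pose just before it. get_calibration takes no time and is no camera call.
A pose or a line that the arm cannot do raises robot.Unreachable and nothing moves.
- ticket.hand_in(): hands the job in; it is judged then, once.
The state is a dict: "t": time; "joint_pos": joint angles; "qvel": joint speeds; "effort": joint torques, N m; "eef_pos": TCP position; "orientation": TCP orientation; "ft_force": force on the tool from outside, world axes, zero at the start; "wrist_torque": the same for the moment, N m; "width": finger opening in mm; "grasp_force": force on a finger pad.
Only numpy, scipy, OpenCV 4.12 (cv2) and the standard library are available. Lean on these libraries where they do the work, as an engineer would, in place of code of your own. Each camera call takes 0.05 s, during which the arm holds its last target. There are 200 camera calls.

## Working session

There is one attempt and no reset: what is moved stays moved. The work goes in short steps, each a Python script; the robot and the scene stay as the last script left them, time stands still between calls to the robot, and variables do not carry over. Pictures are saved under pics/ and viewed, at most 14 in all, crops included, and the job is handed in when it is done.

```bash
mkdir -p pics; python3 - <<'E'
from rig import robot,eoat,snapshot,get_calibration
import cv2,numpy as np
for n in ("scene","side"):
    im=snapshot(n); cv2.imwrite(f"pics/{n}0.png",cv2.resize(im[:,:,::-1],(800,600),interpolation=cv2.INTER_CUBIC))
    c=get_calibration(n); print(n,c["intrinsics"],c["R"],c["t"])
print(get_calibration("wrist")); print(robot.finger_overhang); s=robot.sense(); print(s)
E
```

```text
scene [[387.13059416   0.         277.9963752 ]
 [  0.         387.13059416 202.06671712]
 [  0.           0.           1.        ]] [[-0.67431866  0.73831337 -0.01370077]
 [ 0.53416479  0.47488652 -0.69939314]
 [-0.509865   -0.47893232 -0.71460585]] [ 429.67976913 -222.24015657 1449.77539463]
side [[389.5133643    0.         281.88826357]
 [  0.         389.5133643  211.25329518]
 [  0.           0.           1.        ]] [[ 0.96602801 -0.25815819  0.01200954]
 [-0.16162739 -0.6397642  -0.75138429]
 [ 0.20165928  0.7239172  -0.65975557]] [-554.35020674  130.16962044 1026.5369579 ]
{'intrinsics': array([[298.84360564,   0.        , 279.36503918],
       [  0.        , 298.84360564, 213.74588824],
       [  0.        ,   0.        ,   1.        ]]), 'tool_from_camera': array([[-2.27489925e-04, -9.57637232e-01, -2.87977222e-01,
         8.23757174e+01],
       [ 9.99999644e-01, -4.51692433e-04,  7.12096761e-04,
         2.70188578e-01],
       [-8.12007504e-04, -2.87976958e-01,  9.57636994e-01,
        -1.58017196e+02],
       [ 0.00000000e+00,  0.00000000e+00,  0.00000000e+00,
         1.00000000e+00]])}
11.0
{'t': 0.1, 'joint_pos': array([-1.20701849,  0.46828734, -0.01159122,  1.60351611,  0.00604452,
        1.07140755, -0.05632512]), 'qvel': array([-0.00115921, -0.00233478, -0.00245797, -0.00176055, -0.00041956,
       -0.00017247, -0.00100454]), 'effort': array([ 8.52576632e-04, -5.21650279e+01, -1.26396935e-02, -2.44368678e+01,
       -5.68197900e-02,  1.40933765e-02,  4.84912232e-05]), 'eef_pos': array([257.05365071, 596.46433163, 224.74313567]), 'orientation': array([-8.14341771e-05,  2.02028009e-01,  9.79379424e-01, -7.88477247e-04]), 'ft_force': array([ 0.22584846,  0.2515162 , -0.22365628]), 'wrist_torque': array([-0.00674114,  0.02418686,  0.01836392]), 'grasp_force': 0.0, 'width': 91.63193995353198}
```

View pics/scene0.png

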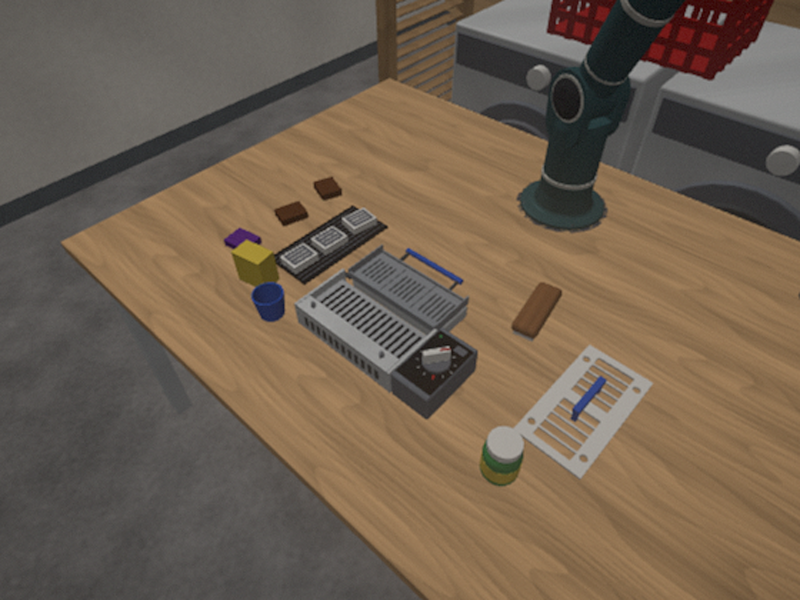

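View pics/side0.png

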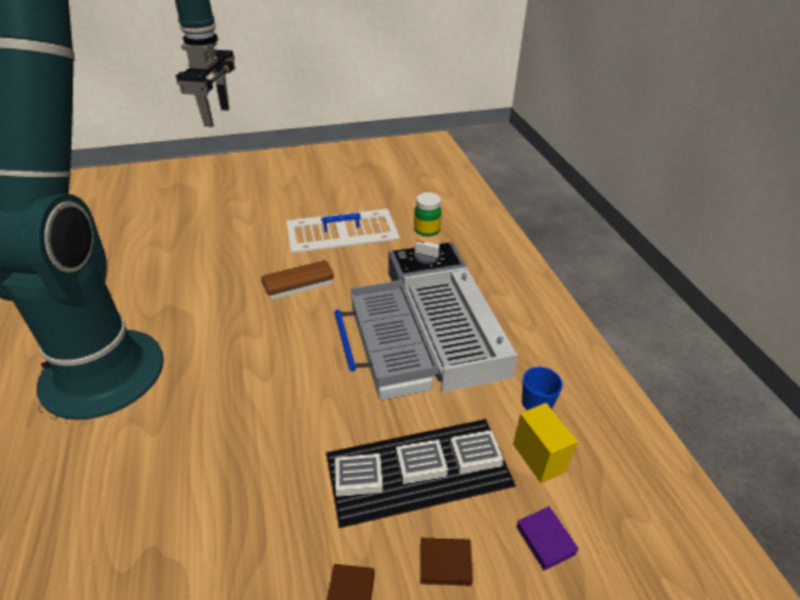

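The scene shows the station in the centre (bed towards the wall, dial housing at its right), three cassettes on the mat, and the cover beside the tub. Next I'll get rough poses and then wrist views from above.

```bash
cat > h.py <<'E'
from rig import robot,eoat,snapshot,get_calibration,ticket
import cv2,numpy as np
from scipy.spatial.transform import Rotation as Rn
def cam(n,s=None):
    c=get_calibration(n);K=np.array(c["intrinsics"])
    if n!="wrist": return K,np.array(c["R"]),np.array(c["t"])
    T=np.array(c["tool_from_camera"]);q=s["orientation"]
    Rw=Rn.from_quat([q[1],q[2],q[3],q[0]]).as_matrix()
    Rc=Rw@T[:3,:3];tc=Rw@T[:3,3]+s["eef_pos"]
    return K,Rc.T,-Rc.T@tc
def back(c,uv,z):
    K,R,t=c;d=R.T@np.linalg.inv(K)@np.array([uv[0],uv[1],1.]);o=-R.T@t
    return o+d*(z-o[2])/d[2]
def proj(c,X):
    K,R,t=c;p=K@(R@np.asarray(X,float)+t);return p[:2]/p[2]
def down(yaw):  # tool down; tool y (closing line) at world angle yaw
    y=np.array([np.cos(yaw),np.sin(yaw),0]);z=np.array([0,0,-1.]);x=np.cross(y,z)
    q=Rn.from_matrix(np.c_[x,y,z]).as_quat();return [q[3],q[0],q[1],q[2]]
def ang(a,b): return np.arctan2(b[1]-a[1],b[0]-a[0])
E
python3 - <<'E'
from h import *
c=cam("side");k=.7
for n,uv,z in [("bar1",(339,311),46),("bar2",(352,369),46),("dial",(428,243),100),("handle a",(324,217),37),("handle b",(360,216),37),("cov1",(290,220),5),("cov2",(388,210),5),("cov3",(398,243),5),("cov4",(293,249),5),("c0",(358,472),25),("c1",(421,460),25),("c2",(475,450),25),("pin1",(464,277),70),("pin2",(499,341),70),("brush",(300,275),20),("tub",(428,230),10),("carton",(545,440),85)]:
    print(n,back(c,np.array(uv)*k,z).round())
E
```

```text
bar1 [446.   8.  46.]
bar2 [ 442. -147.   46.]
dial [658. 114. 100.]
handle a [472. 365.  37.]
handle b [558. 348.  37.]
cov1 [391. 422.   5.]
cov2 [643. 409.   5.]
cov3 [631. 259.   5.]
cov4 [384. 295.   5.]
c0 [ 413. -336.   25.]
c1 [ 512. -340.   25.]
c2 [ 600. -345.   25.]
pin1 [709.  22.  70.]
pin2 [ 708. -168.   70.]
brush [387. 174.  20.]
tub [715. 288.  10.]
carton [ 687. -391.   85.]
```

```bash
python3 - <<'E'
from h import *
import pickle
P={}
for n,p in [("cov",(520,340,250)),("sta",(570,-30,270)),("mat",(510,-330,220))]:
    robot.goto(p,down(np.pi/2)); robot.dwell(.2)
    s=robot.sense(); im=snapshot("wrist"); P[n]=s
    cv2.imwrite(f"pics/w_{n}.png",cv2.resize(im[:,:,::-1],(800,600),interpolation=cv2.INTER_CUBIC))
pickle.dump(P,open("P.pkl","wb")); print(s["t"],s["joint_pos"])
E
```

```text
4.7583 [ 0.28043707  0.40506115  0.30776608  1.73457444 -0.14097178  1.02314439
  2.21174676]
```

View pics/w_sta.png

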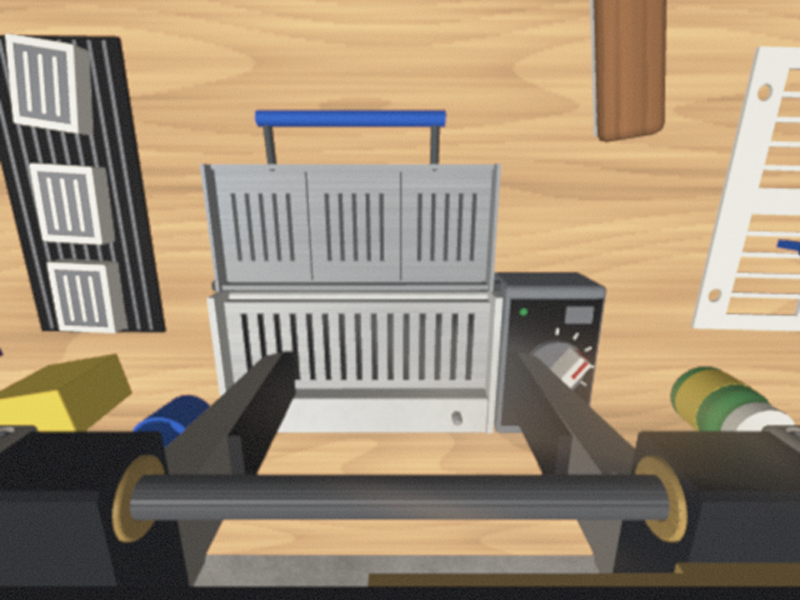

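View pics/w_mat.png

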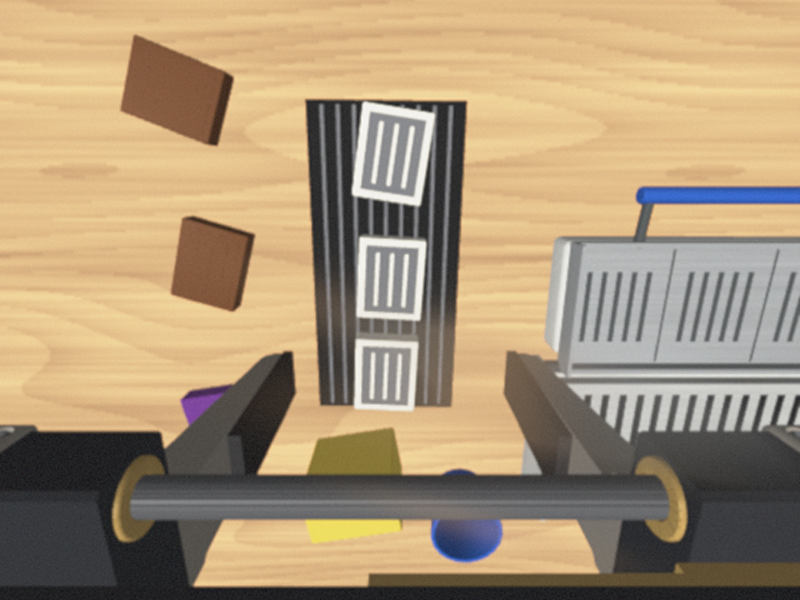

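View pics/w_cov.png

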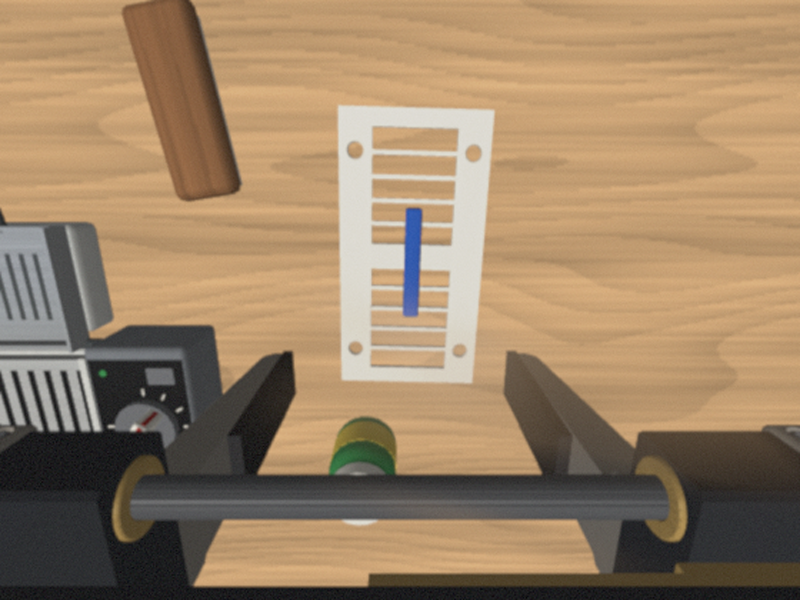

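```bash
python3 - <<'E'
from h import *
import pickle
P=pickle.load(open("P.pkl","rb"));k=.7
def B(n,uv,z): return back(cam("wrist",P[n]),np.array(uv)*k,z)
for n,uvs in [("c0",[(363,102),(435,112),(419,205),(352,194)]),("c1",[(359,237),(426,239),(421,320),(357,315)]),("c2",[(355,341),(418,341),(415,410),(354,406)])]:
    p=[B("mat",u,25) for u in uvs]; m=np.mean(p,0)
    print(n,m.round(1),"long dir",ang(p[0],p[3]),ang(p[1],p[2]),"short",ang(p[0],p[1]),[round(np.linalg.norm(p[i]-p[i-1]),1) for i in range(4)])
h=[B("cov",u,5) for u in [(355,149),(473,153),(459,350),(356,348)]];print("holes",np.round(h,1),"c",np.mean(h,0),ang(h[0],h[3]),ang(h[1],h[2]))
a,b=B("cov",(414,209),43),B("cov",(411,316),43);print("handle",a,b,(a+b)/2,ang(a,b))
for n,u,z in [("bar1",(258,119),46),("bar2",(443,119),46),("t1",(213,290),53),("t2",(492,293),53),("outer1",(205,166),58),("outer2",(498,166),58),("pin",(457,416),74),("dialg",(575,362),101),("hs1",(600,287),66),("hs2",(497,282),66),("ptr a",(588,361),101),("ptr b",(572,377),101)]: print(n,B("sta",u,z).round(1))
for n,u,z in [("dptr1",(158,412),101),("dptr2",(132,433),101)]: print(n,B("cov",u,z).round(1))
for n,u,z in [("hm bar end",(640,196),46),("outer1",(560,240),58)]: print(n,B("mat",u,z).round(1))
E
python3 - <<'E'
import cv2
a=cv2.imread('pics/scene0.png')[235:425,285:485];b=cv2.imread('pics/side0.png')[230:400,330:520]
import numpy as np
cv2.imwrite('pics/cr.png',np.hstack([cv2.resize(a,(400,380),interpolation=2),cv2.resize(b,(400,380),interpolation=2)]))
E
```

```text
c0 [ 412.3 -333.4   25. ] long dir -0.15175227203006755 -0.1591663140367393 short 1.4466745109832326 [np.float64(68.1), np.float64(55.0), np.float64(69.9), np.float64(54.5)]
c1 [ 511.8 -334.8   25. ] long dir -0.050463198548559955 -0.0412954342232471 short 1.543290412696437 [np.float64(67.7), np.float64(55.3), np.float64(70.6), np.float64(55.9)]
c2 [ 601.7 -339.9   25. ] long dir -0.04181406054018394 -0.025435574092047927 short 1.5728783797906254 [np.float64(64.9), np.float64(55.8), np.float64(69.0), np.float64(56.9)]
holes [[413.3 302.7   5. ]
 [416.5 407.7   5. ]
 [605.5 403.2   5. ]
 [603.5 298.5   5. ]] c [509.71323992 353.01703741   5.        ] -0.022545350611553293 -0.023672445448983677
handle [462.651095   354.41264901  43.        ] [556.75177705 352.83389406  43.        ] [509.70143603 353.62327154  43.        ] -0.016775721627025276
bar1 [ 442.3 -144.6   46. ]
bar2 [442.    8.2  46. ]
t1 [ 586.4 -196.6   53. ]
t2 [588.8  56.7  53. ]
outer1 [ 479.6 -187.9   58. ]
outer2 [479.1  53.5  58. ]
pin [702.7  26.8  74. ]
dialg [635.3 118.8 101. ]
hs1 [579.7 147.8  66. ]
hs2 [575.4  57.4  66. ]
ptr a [634.3 129.5 101. ]
ptr b [649.  117.9 101. ]
dptr1 [620.  146.6 101. ]
dptr2 [639.6 122.  101. ]
hm bar end [ 442.3 -146.1   46. ]
outer1 [ 473.9 -207.3   58. ]
```

View pics/cr.png

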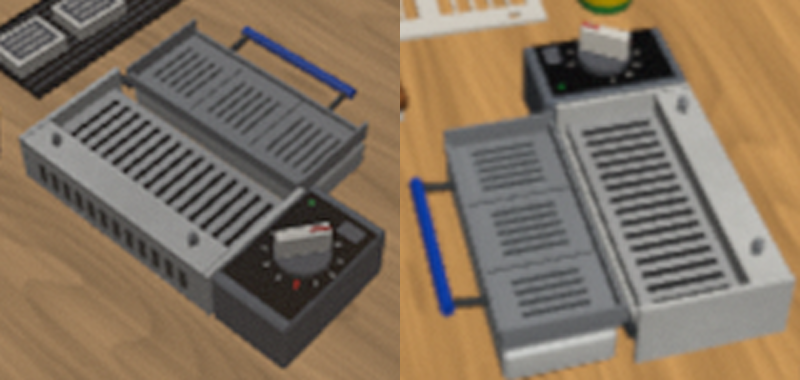

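```bash
cat >> h.py <<'E'
def blobs(s,im,z=25,box=(340,690,-440,-235)):
    hsv=cv2.cvtColor(im,cv2.COLOR_RGB2HSV); m=((hsv[...,1]<45)&(hsv[...,2]>105)).astype(np.uint8)
    m=cv2.morphologyEx(m,cv2.MORPH_CLOSE,np.ones((3,3),np.uint8)); c=cam("wrist",s);out=[]
    for k in cv2.findContours(m,cv2.RETR_EXTERNAL,cv2.CHAIN_APPROX_NONE)[0]:
        if len(k)<20: continue
        w=np.array([back(c,p,z)[:2] for p in cv2.convexHull(k)[:,0,:]],np.float32)
        (ctr,sz,_)=r=cv2.minAreaRect(w)
        if not(box[0]<ctr[0]<box[1] and box[2]<ctr[1]<box[3] and 45<min(sz)<72 and 58<max(sz)<90): continue
        b=cv2.boxPoints(r); e=max((b[1]-b[0],b[2]-b[1]),key=np.linalg.norm); a=np.arctan2(e[1],e[0])
        a=(a+np.pi/2)%np.pi-np.pi/2   # long side direction
        out.append((np.array(ctr),a,np.array(sz)))
    return out
E
python3 - <<'E'
from h import *
import pickle
P=pickle.load(open("P.pkl","rb"))
im=cv2.resize(cv2.imread("pics/w_mat.png")[:,:,::-1],(560,420),interpolation=cv2.INTER_AREA)
for b in blobs(P["mat"],im): print(b)
for y in (0,np.pi):
  for d in (-78,0,78): print(y,d,robot.ik([528,-69+d,62],down(y)))
for y in (np.pi/2,-np.pi/2): print(y,robot.ik([412,-333,24],down(y-.15)),robot.ik([602,-340,24],down(y)))
E
```

```text
0 -78 [-0.18910419  0.56755315  0.51103073  1.99256046 -0.42730122  0.68725538
  0.59099504]
0 0 [-0.32531598  0.54349327  0.49505949  2.02920154 -0.40940717  0.66515883
  0.43657381]
0 78 [-0.45652268  0.53331588  0.47212053  2.03860888 -0.38877475  0.65599639
  0.27162361]
3.141592653589793 -78 [ 0.73292503  0.64282982 -0.67531     1.93128383  0.57057591  0.76679014
  2.87151515]
3.141592653589793 0 [ 0.43020862  0.55874962 -0.45467942  1.97906273  0.37634554  0.68603776
  2.88211326]
3.141592653589793 78 [ 0.10833936  0.51584772 -0.23349774  2.00111015  0.19096594  0.64514736
  2.89266776]
1.5707963267948966 [ 0.40859098  0.57778422  0.25982209  2.0334503  -0.26648226  0.56194306
  2.27550749] [ 0.2944954   0.7755045   0.25124246  1.61694426 -0.24985475  0.78084906
  2.22587344]
-1.5707963267948966 [-0.27508641  1.14041041  1.33113706  2.07145557 -1.28181803  1.17069047
 -0.03604011] [-0.14820745  1.01851452  0.99033955  1.64883465 -0.97117375  1.03984592
 -0.40674255]
```

```bash
sed -i 's/\[...,2\]>105/[...,2]>vt/; s/def blobs(s,im,/def blobs(s,im,vt=190,/; s/    m=cv2.morphologyEx.*; c=cam/    c=cam/' h.py
python3 - <<'E'
from h import *
import pickle
P=pickle.load(open("P.pkl","rb"))
im=cv2.resize(cv2.imread("pics/w_mat.png")[:,:,::-1],(560,420),interpolation=cv2.INTER_AREA)
h=cv2.cvtColor(im,cv2.COLOR_RGB2HSV)
print(h[int(156*.7),[255,256,257,258,259,260,262,265,270,275,280]].tolist())
for vt in (120,150,170,190): print(vt,blobs(P["mat"],im,vt))
E
```

```text
[[23, 6, 176], [105, 4, 142], [100, 5, 141], [98, 7, 141], [108, 9, 142], [105, 7, 142], [23, 11, 208], [20, 8, 200], [110, 5, 142], [23, 9, 236], [100, 5, 141]]
120 []
150 [(array([ 601.19946289, -340.53366089]), np.float32(-0.044395566), array([57.00956726, 70.90538025])), (array([ 512.51013184, -335.85473633]), np.float32(-0.058342338), array([56.7863121, 71.4406662])), (array([ 412.63754272, -333.82785034]), np.float32(-0.16669929), array([57.01412582, 70.99324036]))]
170 [(array([ 601.67163086, -340.4078064 ]), np.float32(-0.042495966), array([55.8652153 , 69.90498352])), (array([ 512.42254639, -335.74545288]), np.float32(-0.05777204), array([55.98409653, 70.26979828])), (array([ 412.6159668, -333.8828125]), np.float32(-0.1533668), array([56.27005386, 70.19790649]))]
190 [(array([ 601.87365723, -340.34176636]), np.float32(-0.047346234), array([54.96452332, 69.68128967])), (array([ 512.26275635, -335.74603271]), np.float32(-0.056699276), array([55.78808975, 69.42442322])), (array([ 412.38778687, -333.75219727]), np.float32(-0.15723991), array([55.56036377, 69.48039246]))]
```

```bash
cat >> h.py <<'E'
S=np.array([586.3,-69.5])
def pick(cx,cy):
    robot.goto([cx-15,cy,190],down(np.pi/2)); robot.dwell(.15)
    s=robot.sense(); bs=blobs(s,snapshot("wrist"),170)
    b=min(bs,key=lambda b:np.hypot(b[0][0]-cx,b[0][1]-cy)); print("seen",[(x[0].round(1),round(float(x[1]),3)) for x in bs])
    (x,y),a=b[0],b[1]; o=down(a+np.pi/2)
    robot.goto([x,y,70],o); eoat.set_gripper(90)
    print("hit",robot.movel([x,y,24],max_speed=80,max_force=8))
    eoat.set_gripper(40,25); robot.movel([x,y,110],max_speed=150)
    s=robot.sense(); print("w",s["width"],s["grasp_force"],s["t"])
def place(dy,dx=-58):
    p=S+[dx,dy]; o=down(0)
    robot.goto([*p,115],o); s=robot.sense(); print("w",s["width"],s["grasp_force"])
    if s["width"]<45: raise SystemExit("lost")
    print("hit",robot.movel([*p,62.],max_speed=60,max_force=6),robot.sense()["eef_pos"])
    eoat.set_gripper(min(91,s["width"]+7)); robot.movel([*p,130]); eoat.set_gripper(90); print(robot.sense()["t"])
E
python3 - <<'E'
from h import *
pick(412.6,-333.9); place(78)
im=snapshot("side"); cv2.imwrite("pics/p1.png",cv2.resize(im[150:390,200:400,::-1],None,fx=2.5,fy=2.5,interpolation=2))
E
```

```text
seen [(array([ 511.7, -335.8]), -0.059), (array([ 411.8, -333.9]), -0.158)]
hit False
w 55.739671746787195 24.99558001756668 8.3917
w 55.69834150023616 24.994457960128784
hit True [527.67795383   8.3793742   61.28564704]
12.5083
```

View pics/p1.png

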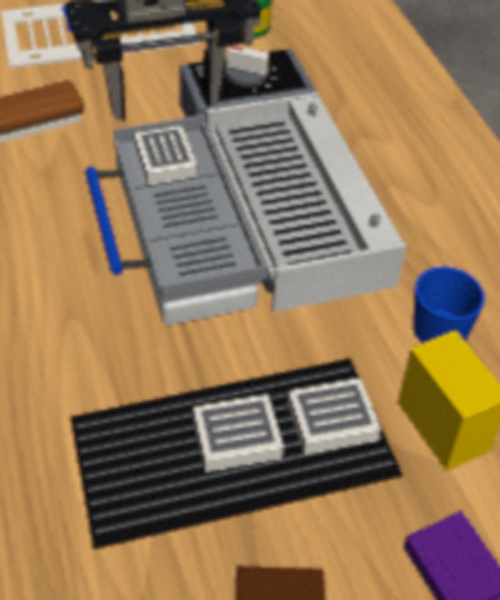

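The first cassette lies flat in the tray's right slot (at 165,152); the other two are still on the mat.

```bash
python3 - <<'E'
from h import *
pick(511.7,-335.8); place(0); pick(601.7,-340.4); place(-78)
robot.goto([480,-69.5,230],down(np.pi/2)); robot.dwell(.2)
s=robot.sense();im=snapshot("wrist"); cv2.imwrite("pics/p2.png",cv2.resize(im[:,:,::-1],(800,600),interpolation=2))
for b in blobs(s,im,170,63 and 62,(470,600,-220,80)): print(b)
E
```

```text
seen [(array([ 601.6, -340.6]), -0.048), (array([ 512.4, -335.8]), -0.056)]
hit False
w 55.49464616290701 24.999682903289795 17.3417
w 55.646948639444005 24.999616742134094
hit True [527.6392416  -69.54265998  61.20195558]
21.3083
seen [(array([ 601.9, -340.6]), -0.044)]
hit False
w 55.61920664367382 24.999393224716187 25.8833
w 55.80070465000757 24.999410212039948
hit False [ 528.61336799 -147.6422178    62.27436239]
29.7833
(array([ 533.95843506, -145.6870575 ]), np.float32(1.5694257), array([73.46524048, 67.04350281]))
(array([527.67260742,   7.34635162]), np.float32(1.5694252), array([71.84568787, 58.8320961 ]))
(array([531.67901611, -68.4849472 ]), np.float32(1.5694338), array([73.54950714, 71.81283569]))
```

View pics/p2.png

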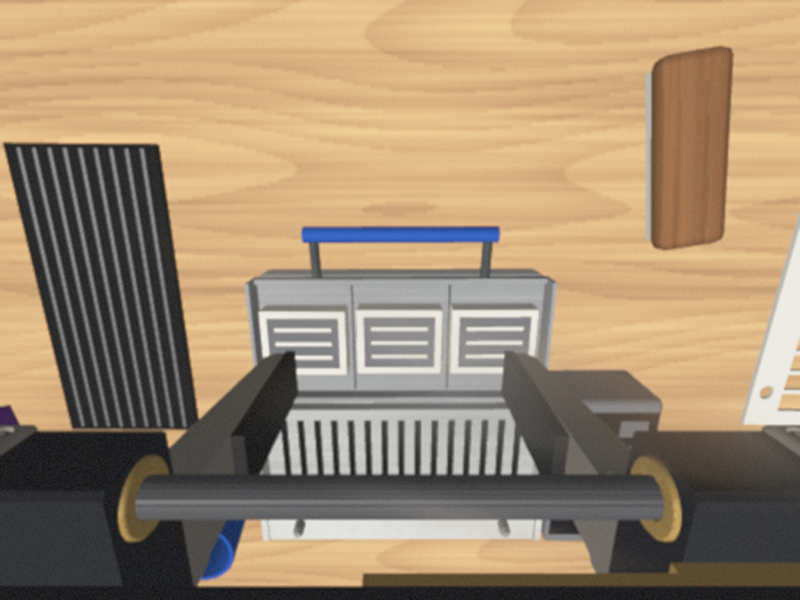

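```bash
cat >> h.py <<'E'
def bar(a,o): return [o[0]-144*np.cos(a)+6*np.sin(a),o[1],40+144*np.sin(a)+6*np.cos(a)]
def arc(a0,a1,o,n,lim=25):
    for a in np.linspace(a0,a1,n+1)[1:]:
        h=robot.movel(bar(a,o),max_speed=90,max_force=lim); s=robot.sense()
        print(round(a,2),h,"w",round(s["width"],1),"F",s["ft_force"].round(1))
        if h or s["width"]<10: return False
    return True
E
python3 - <<'E'
from h import *
o=S.copy(); p=bar(0,o)
print([robot.ik(bar(a,o),down(0)) is not None for a in np.linspace(0,1.95,12)])
robot.goto([p[0],p[1],110],down(0)); eoat.set_gripper(27)
print(robot.movel(p,max_speed=60,max_force=6)); s0=robot.sense()
eoat.set_gripper(8,12); s=robot.sense(); print(s["width"],s["grasp_force"],s0["ft_force"],s["ft_force"],s["eef_pos"],s["t"])
E
```

```text
[True, True, True, True, True, True, True, True, True, True, True, True]
False
12.2753088655092 12.002763748168945 [ 0.30038222 -0.07275193 -0.09871983] [-3.48476642  1.26839268  5.55970253] [441.68269248 -69.38499552  46.16731942] 34.8833
```

```bash
python3 - <<'E'
from h import *
o=S+[-.8,0]
ok=arc(0,1.3,o,13)
if ok:
    ok=arc(1.3,1.92,o,10)
robot.dwell(.5); print(ok,robot.sense()["t"],robot.sense()["eef_pos"])
im=snapshot("side");a=cv2.resize(im[150:300,230:380,::-1],(400,400),interpolation=2)
b=cv2.resize(snapshot("scene")[160:300,190:350,::-1],(400,400),interpolation=2)
cv2.imwrite("pics/tip.png",np.hstack([a,b]))
E
```

```text
0.1 False w 12.4 F [-0.7 -0.6 -2.8]
0.2 False w 12.5 F [-0.8 -0.4 -2.7]
0.3 False w 12.5 F [-2.5 -0.3 -1.9]
0.4 False w 12.6 F [-4.6 -0.6 -0.6]
0.5 False w 12.4 F [-6.7 -0.3  1.5]
0.6 False w 12.4 F [-10.7   1.3   3.3]
0.7 False w 12.3 F [-13.2   0.6   7.7]
0.8 False w 12.6 F [-16.3   0.4  14.5]
0.9 False w 12.4 F [-17.6   1.2  19.3]
1.0 False w 12.6 F [-13.5   1.4  17.9]
1.1 False w 12.8 F [-8.1  0.6 15. ]
1.2 False w 12.5 F [-3.2 -0.1  8.2]
1.3 False w 12.5 F [-2.6 -0.   7.9]
1.36 False w 12.5 F [-1.9  0.3  6.9]
1.42 False w 12.4 F [-1.9 -0.3  7.3]
1.49 False w 12.8 F [-0.1  0.4  6.6]
1.55 False w 12.6 F [-0.2  0.8  4.3]
1.61 False w 12.4 F [0.9 0.2 4. ]
1.67 False w 12.6 F [ 1.1 -0.8  3.6]
1.73 False w 12.7 F [ 1.  -0.3  2.1]
1.8 False w 12.8 F [ 1.  -0.4  0.7]
1.86 False w 12.2 F [ 0.5 -1.2  0.1]
1.92 False w 12.6 F [ 0.1 -0.7 -0.4]
True 41.8917 [640.05147755 -69.61357391 173.11109335]
```

View pics/tip.png

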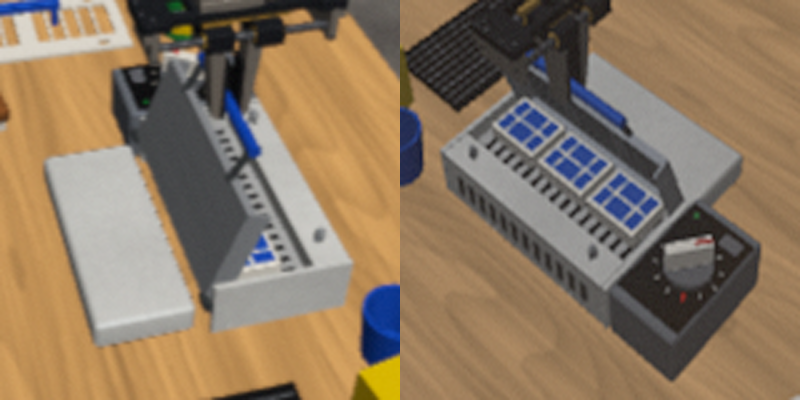

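All three cassettes lie mesh side up on the bed, visible under the raised tray at about (530,120), (575,160) and (625,200) in the right crop. Next I lay the tray back.

```bash
python3 - <<'E'
from h import *
o=S+[-.8,0]
ok=arc(1.92,0.03,o,19,30)
s=robot.sense();print(ok,s["eef_pos"],s["t"])
if ok:
    print(robot.movel([s["eef_pos"][0],s["eef_pos"][1],45.5],max_speed=40,max_force=10)); eoat.set_gripper(26)
    p=robot.sense()["eef_pos"]; robot.movel([p[0],p[1],140]); robot.goto([480,-69.5,230],down(np.pi/2)); robot.dwell(.2)
    s=robot.sense();im=snapshot("wrist"); cv2.imwrite("pics/p3.png",cv2.resize(im[:,:,::-1],(800,600),interpolation=2))
    b=snapshot("scene"); cv2.imwrite("pics/p3s.png",cv2.resize(b[150:330,190:460,::-1],(800,533),interpolation=2))
    c=cam("wrist",s); print(proj(c,[*(S+[-144,78]),46])/.7,proj(c,[*(S+[124,95]),74])/.7,proj(c,[*(S+[124,-95]),74])/.7)
E
```

```text
1.82 False w 12.3 F [ 0.8 -1.2 -3.9]
1.72 False w 12.3 F [ 0.1 -1.1 -0.4]
1.62 False w 12.9 F [ 1.1 -1.   4. ]
1.52 False w 12.5 F [ 1.1 -0.8  4.9]
1.42 False w 12.4 F [-0.9 -2.1  4.2]
1.32 False w 12.7 F [-0.6 -0.6  1.5]
1.22 False w 12.6 F [ 0.1 -1.5 -1.3]
1.12 False w 12.7 F [-0.4 -0.9  1.5]
1.02 False w 12.6 F [-1.7  0.1 -0.5]
0.93 False w 12.7 F [-0.4  0.8 -0.4]
0.83 False w 12.2 F [-0.9  0.1 -0.9]
0.73 False w 12.7 F [-0.7 -0.7 -1.9]
0.63 False w 12.4 F [-0.7  0.6 -3. ]
0.53 False w 12.7 F [ 1.   0.3 -1.8]
0.43 False w 12.3 F [ 0.7  0.8 -3. ]
0.33 False w 12.5 F [ 1.4 -0.3 -2.4]
0.23 False w 12.6 F [ 1.   0.7 -3. ]
0.13 False w 12.5 F [ 1.3  0.2 -2.1]
0.03 False w 12.6 F [ 0.9  1.2 -2.1]
True [441.9267176  -69.48931152  50.39762811] 47.85
False
[495.95986985 235.64554   ] [502.26801021 534.16576399] [294.44572154 534.30819824]
```

View pics/p3s.png

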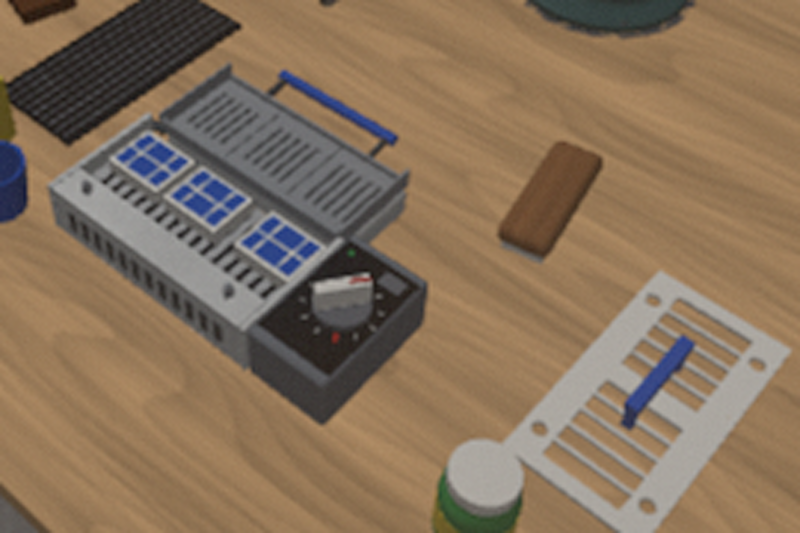

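```bash
python3 - <<'E'
from h import *
import pickle
P={};eoat.set_gripper(90);ims=[]
for n,p in [("a",(705,-164,150)),("b",(705,25.5,150)),("d",(650,112,175)),("cov",(500,353,190))]:
    robot.goto(p,down(np.pi/2)); robot.dwell(.25)
    s=robot.sense(); im=snapshot("wrist"); P[n]=s; cv2.imwrite(f"pics/q_{n}.png",im[:,:,::-1])
    if n!="cov":
        u=proj(cam("wrist",s),[*(S+{"a":[124,-95],"b":[124,95],"d":[70,182]}[n]),74 if n!="d" else 101]).round(1); r=(u-40 if n!="d" else u-65).astype(int);w=80 if n!="d" else 130
        print(n,u,r,260/w); r=np.maximum(r,0); ims.append(cv2.resize(im[r[1]:r[1]+w,r[0]:r[0]+w,::-1],(260,260),interpolation=2))
pickle.dump(P,open("Q.pkl","wb")); print(s["t"])
cov=cv2.resize(im[:,:,::-1],(780,585),interpolation=2)[0:340]
cv2.imwrite("pics/q.png",np.vstack([np.hstack(ims),cov]))
E
```

```text
a [277.1 232.6] [237 192] 3.25
b [281.8 233.1] [241 193] 3.25
d [281.3 235. ] [216 170] 2.0
56.4167
```

View pics/q.png

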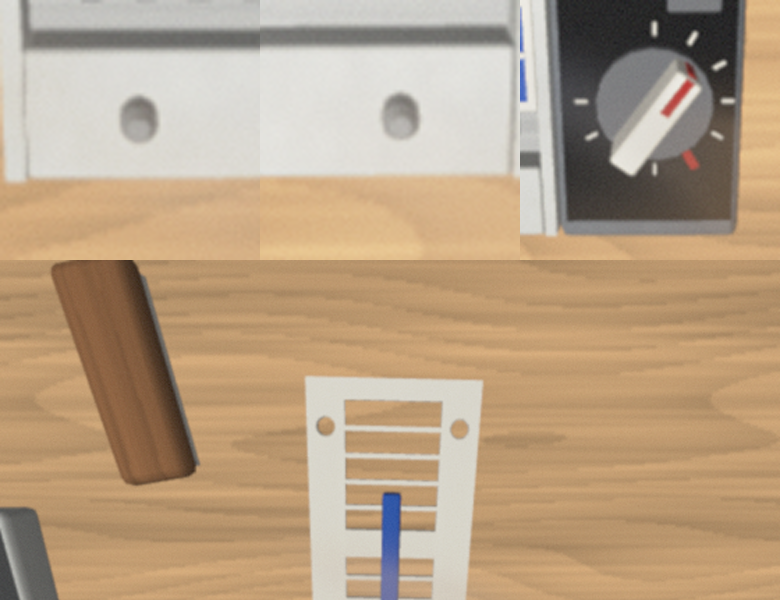

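```bash
python3 - <<'E'
from h import *
import pickle
Q=pickle.load(open("Q.pkl","rb"))
for n,u in [("a",(280.1,230.5)),("b",(284.7,231.5))]: print(n,back(cam("wrist",Q[n]),u,76).round(1))
c=cam("wrist",Q["d"]);f=lambda x,y:back(c,(216+(x-520)/2,170+y/2),101)
p,q=f(690,76),f(624,168);v=p-q;print("dial",p,q,(p+q)/2,np.arctan2(v[1],-v[0]))
s=Q["cov"];c=cam("wrist",s);im=cv2.imread("pics/q_cov.png");h=cv2.cvtColor(im,cv2.COLOR_BGR2HSV)
m=((h[...,1]<60)&(h[...,2]>150)).astype(np.uint8)
for mode in [0]:
    cs,hi=cv2.findContours(m,cv2.RETR_CCOMP,cv2.CHAIN_APPROX_NONE)
    for k,hh in zip(cs,hi[0]):
        A=cv2.contourArea(k)
        if hh[3]>=0 and 40<A<400:
            (x,y),r=cv2.minEnclosingCircle(k)
            if A/(np.pi*r*r)>.6: print("hole",A,back(c,k[:,0].mean(0),4).round(1))
mb=((h[...,0]>100)&(h[...,0]<130)&(h[...,1]>120)).astype(np.uint8)
k=max(cv2.findContours(mb,0,1)[0],key=cv2.contourArea);w=np.array([back(c,p,43)[:2] for p in k[:,0]],np.float32);print("handle",cv2.minAreaRect(w))
E
```

```text
a [ 707.7 -162.    76. ]
b [708.1  27.9  76. ]
dial [633.15565796 128.35226739 101.        ] [673.39998316 101.23478872 101.        ] [653.27782056 114.79352805 101.        ] 0.5929393857277203
hole 79.0 [605.2 403.1   4. ]
hole 91.5 [602.9 297.5   4. ]
hole 140.5 [416.2 407.8   4. ]
hole 141.0 [413.5 302.4   4. ]
handle ((487.50238037109375, 353.6240234375), (11.49439525604248, 51.22195816040039), 89.61076354980469)
```

```bash
python3 - <<'E'
from h import *
import pickle
P={};ims=[]
for n,p,X in [("b",(708,31,150),(708,28,76)),("a",(708,-159,150),(708,-162,76))]:
    robot.goto(p,down(0)); robot.dwell(.25)
    s=robot.sense(); im=snapshot("wrist"); P[n]=s
    u=proj(cam("wrist",s),X); r=(u-25).astype(int); print(n,u,r); ims.append(cv2.resize(im[r[1]:r[1]+50,r[0]:r[0]+50,::-1],(400,400),interpolation=2))
pickle.dump(P,open("Q2.pkl","wb")); cv2.imwrite("pics/q2.png",np.hstack(ims)); print(s["t"])
E
```

```text
b [280.16162807 233.28820499] [255 208]
a [279.28605417 235.03986256] [254 210]
59.2333
```

View pics/q2.png

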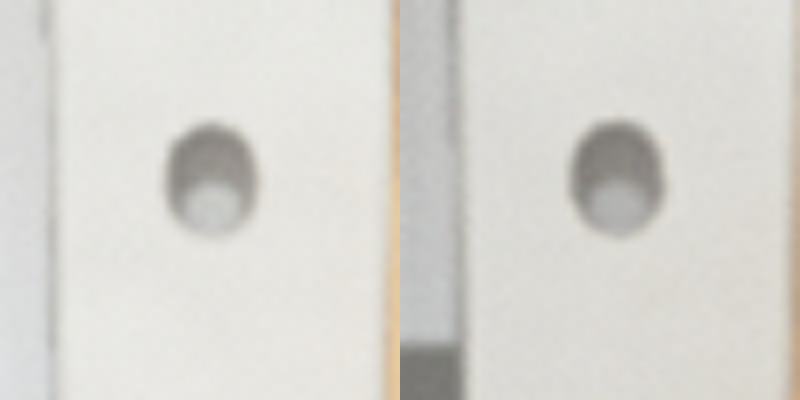

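```bash
python3 - <<'E'
from h import *
import pickle
Q=pickle.load(open("Q.pkl","rb"));Q2=pickle.load(open("Q2.pkl","rb"))
q2=cv2.imread("pics/q2.png")
for n,yaw in [("a",90),("b",90),("a",0),("b",0)]:
    if yaw: 
        r=(dict(a=(255,205),b=(260,206))[n]); g=cv2.imread(f"pics/q_{n}.png")[r[1]:r[1]+50,r[0]:r[0]+50]; g=cv2.resize(g,(400,400),interpolation=2); s=Q[n]
    else: r=dict(b=(255,208),a=(254,210))[n]; g=q2[:,:400] if n=="b" else q2[:,400:]; s=Q2[n]
    g=cv2.cvtColor(g,cv2.COLOR_BGR2GRAY)[:, 70:330]; g=cv2.GaussianBlur(g,(9,9),0)
    bg=np.median(g); m=(g<bg-22).astype(np.uint8); m[:60]=0
    k=min(cv2.findContours(m,0,1)[0],key=lambda k:abs(cv2.boundingRect(k)[0]+cv2.boundingRect(k)[2]/2-130)+ (1e3 if cv2.contourArea(k)<1500 else 0))
    x,y,w,h=cv2.boundingRect(k)
    px=(r[0]+(x+70+w/2)/8, r[1]+(y+h-27)/8); print(n,yaw,(x,y,w,h),np.round(px,1),back(cam("wrist",s),px,76).round(1))
E
```

```text
a 90 (0, 334, 260, 66) [280.  251.6] [ 726.5 -163.4   76. ]
b 90 (0, 329, 260, 71) [285.  252.6] [726.9  26.8  76. ]
a 0 (97, 119, 100, 119) [281.1 236.4] [ 709.5 -163.2   76. ]
b 0 (92, 120, 99, 116) [281.4 234.1] [709.1  27.3  76. ]
```

```bash
python3 - <<'E'
from h import *
import pickle
Q=pickle.load(open("Q.pkl","rb"))
for n,r in [("a",(255,205)),("b",(260,206))]:
    g=cv2.resize(cv2.imread(f"pics/q_{n}.png")[r[1]:r[1]+50,r[0]:r[0]+50],(400,400),interpolation=2)
    g=cv2.GaussianBlur(cv2.cvtColor(g,cv2.COLOR_BGR2GRAY),(9,9),0)[:300]
    m=(g<np.median(g)-22).astype(np.uint8);m[:60]=0;m[285:]=0
    k=max(cv2.findContours(m,0,1)[0],key=cv2.contourArea);x,y,w,h=cv2.boundingRect(k)
    px=(r[0]+(x+w/2)/8,r[1]+(y+h-27)/8);print(n,(x,y,w,h),back(cam("wrist",Q[n]),px,76).round(1))
E
```

```text
a (150, 129, 98, 120) [ 709.5 -163.5   76. ]
b (146, 121, 98, 120) [709.   26.3  76. ]
```

```bash
cat >> h.py <<'E'
S=np.array([585.3,-68.2])
def holes(s,im,z=4):
    c=cam("wrist",s);h=cv2.cvtColor(im,cv2.COLOR_RGB2HSV);m=((h[...,1]<60)&(h[...,2]>150)).astype(np.uint8);o=[]
    cs,hi=cv2.findContours(m,cv2.RETR_CCOMP,cv2.CHAIN_APPROX_NONE)
    for k,hh in zip(cs,hi[0]):
        A=cv2.contourArea(k);r=cv2.minEnclosingCircle(k)[1]
        if hh[3]>=0 and 40<A<400 and A/(np.pi*r*r)>.6: o.append(back(c,k[:,0].mean(0),z)[:2])
    return np.array(o)
E
python3 - <<'E'
from h import *
robot.goto([500,353,190],down(np.pi/2)); robot.dwell(.25); s=robot.sense(); H=holes(s,snapshot("wrist")); print(H.round(1),s["t"])
assert len(H)==4
c=H.mean(0); (x0,x1)=[H[np.argsort(H[:,0])][i].mean(0) for i in (slice(0,2),slice(2,4))]; a=ang(x0,x1); print(c,a)
robot.goto([*c,90],down(a+np.pi/2)); eoat.set_gripper(50)
print("hit",robot.movel([*c,29],max_speed=70,max_force=8)); f0=robot.sense()["ft_force"]
eoat.set_gripper(8,45); s=robot.sense(); print(s["width"],f0,s["ft_force"])
robot.movel([*c,70],max_speed=80); s=robot.sense(); print(s["width"],s["grasp_force"],s["ft_force"],s["wrist_torque"])
robot.movel([*c,200]); robot.goto([*(S+[71,0]),200],down(0)); robot.dwell(.3)
s=robot.sense(); print(s["width"],s["ft_force"],s["wrist_torque"],s["eef_pos"],s["t"])
E
```

```text
[[605.1 403.2]
 [602.8 297.3]
 [416.2 407.9]
 [413.4 302.5]] 61.5333
[509.36457065 352.71617847] -0.02589567457568013
hit False
13.24047305659453 [-0.55530766  0.01459265  0.15750262] [-1.00625366  0.45432156  1.22795613]
13.186485822873104 44.99896824359894 [-0.33174262 -0.16750194 -2.50953962] [ 0.0490625   0.02512058 -0.02662392]
13.080766941317838 [ 0.86990019 -0.0734835  -3.54311254] [-0.03862056  0.06583722 -0.00505134] [656.40203803 -67.37070859 200.04000379] 68.075
```

```bash
python3 - <<'E'
from h import *
p=S+[71,0]
robot.movel([*p,109],max_speed=100); robot.dwell(.3); s=robot.sense(); print(s["eef_pos"],s["width"],s["ft_force"])
h=robot.movel([*p,91],max_speed=15,max_force=6); robot.dwell(.2); s=robot.sense(); print(h,s["eef_pos"],s["width"],s["ft_force"],s["wrist_torque"],s["t"])
E
```

```text
[656.50392685 -68.12221563 109.40747298] 13.76021067388319 [ 0.32899283  0.60508382 -2.91751257]
False [656.32117039 -68.20919782  91.14045339] 13.795219132921298 [-1.35672252  1.25474783 -0.06823436] [0.00655059 0.28764336 0.03216236] 70.9833
```

```bash
python3 - <<'E'
from h import *
p=S+[71,0]
eoat.set_gripper(45); robot.movel([*p,170]); robot.goto([600,-68,260],down(np.pi/2)); eoat.set_gripper(90); robot.dwell(.2); s=robot.sense()
a=snapshot("side")[140:300,220:400,::-1]; b=snapshot("scene")[160:310,190:350,::-1]; cv2.imwrite("pics/c.png",np.hstack([cv2.resize(a,(400,400),interpolation=2),cv2.resize(b,(400,400),interpolation=2)]))
im=snapshot("wrist"); print(holes(s,im,66).round(1)); cv2.imwrite("pics/cw.png",im[:,:,::-1]); print(s["t"])
E
```

```text
[[ 683.9   15. ]
 [ 666.6 -154.5]
 [ 665.5   18.9]
 [ 645.9  -46.4]
 [ 646.8 -151.4]
 [ 644.3   15.7]
 [ 624.6   41.6]
 [ 624.1   31.1]
 [ 624.4   15.5]
 [ 624.6   -2.9]
 [ 625.2  -46.3]
 [ 625.2  -91.3]
 [ 625.4 -151.5]
 [ 625.4 -170. ]]
74.4667
```

View pics/c.png

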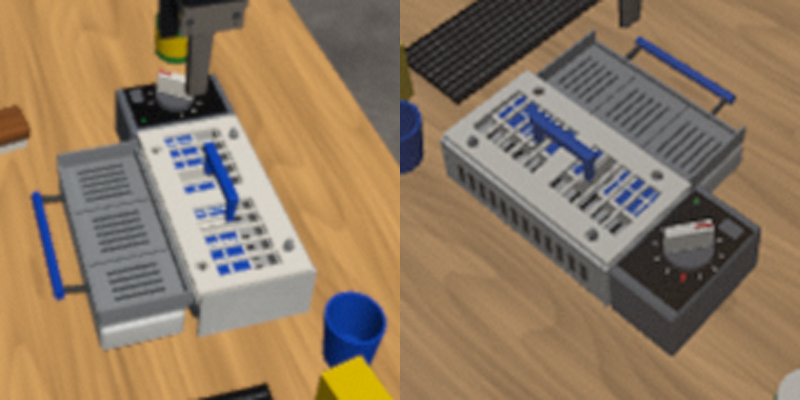

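The cover is flush: both pins show through its rear holes, at about (473,142) and (592,235) in the right crop. Next is the dial.

```bash
python3 - <<'E'
from h import *
c=S+[70,182]; y=lambda th: down(np.pi/2-th)
robot.goto([*c,150],y(.6)); eoat.set_gripper(40)
print("hit",robot.movel([*c,90],max_speed=60,max_force=6)); eoat.set_gripper(8,20); s=robot.sense(); print(s["width"],s["ft_force"])
for th in np.linspace(.6,2.618,11)[1:]:
    h=robot.movel([*c,90],y(th),max_force=20); s=robot.sense()
    if h: print("stopped",th)
robot.dwell(.3); s=robot.sense(); print(s["width"],s["ft_force"],s["wrist_torque"],s["orientation"],y(2.618),s["t"])
E
```

```text
hit False
12.75708645060152 [-1.92752129 -0.87672475  2.14715188]
12.838702400878192 [-1.91922975 -1.49420401  4.35148772] [-0.39884529  0.72710802 -0.07143586] [ 1.12101001e-05  9.65704504e-01  2.59643621e-01 -9.59175946e-06] [np.float64(0.0), np.float64(0.9659266185307408), np.float64(0.2588160883982461), np.float64(0.0)] 81.825
```

```bash
python3 - <<'E'
from h import *
c=S+[70,182]
eoat.set_gripper(40); robot.movel([*c,180]); robot.goto([c[0]-5,c[1]-2,175],down(np.pi/2)); eoat.set_gripper(90); robot.dwell(.3)
s=robot.sense(); im=snapshot("wrist"); C=cam("wrist",s); u=proj(C,[*c,101]); r=(u-50).astype(int)
robot.goto([480,60,300],down(np.pi/2)); robot.dwell(.2)
b=snapshot("side"); e=snapshot("scene"); cv2.imwrite("pics/f.png",np.vstack([np.hstack([cv2.resize(im[r[1]:r[1]+100,r[0]:r[0]+100,::-1],(400,300*4//3-100),interpolation=2),cv2.resize(e[160:310,190:390,::-1],(400,300),interpolation=2)]),cv2.resize(b[100:380,100:560,::-1],(800,300)) ]))
d=lambda p:np.array(proj(C,p))-r
th=2.618
import math
H=cv2.cvtColor(im,cv2.COLOR_RGB2HSV); m=((H[...,0]<8)|(H[...,0]>172))&(H[...,1]>120)&(H[...,2]>70)
n,l,st,ce=cv2.connectedComponentsWithStats(m.astype(np.uint8))
for i in range(1,n):
    if st[i,4]>8 and np.hypot(*(ce[i]-u))<60:
        for z in (66,101):
            p=back(C,ce[i],z)[:2]-c; print(st[i,4],z,p.round(1),np.arctan2(p[1],-p[0]))
print(robot.sense()["t"])
E
```

```text
58 66 [27.6  9.4] 2.8145155557799333
58 101 [12.5  8. ] 2.5762788494915707
87.4833
```

View pics/f.png

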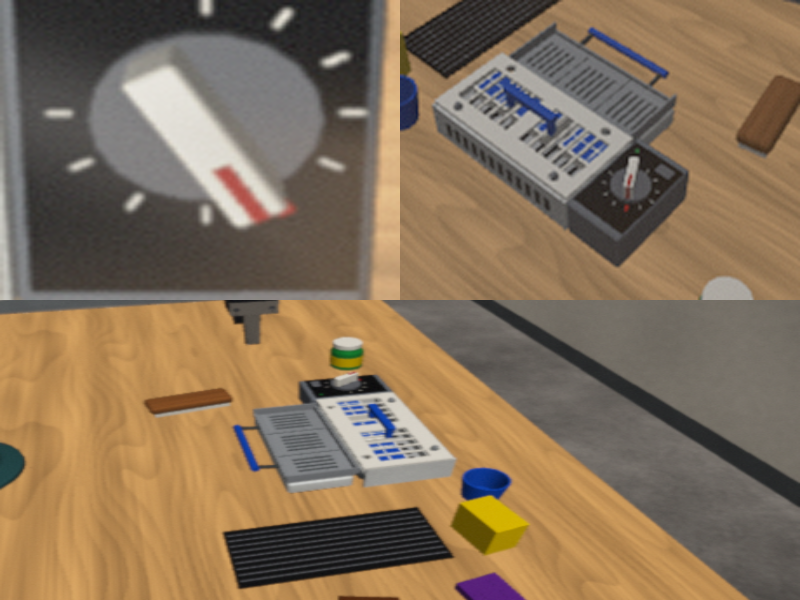

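The pointer is on the red mark, the tray is down, the cover is flush and the bystander items are unmoved.

```bash
python3 -c "
from h import *
print(ticket.hand_in())"
```

```text
the job is handed in; nothing more can be done
None
```

I handed the job in at about 88 s on the robot's clock: three cassettes mesh side up on the bed, tray back down, cover flush on its pins, dial on the red mark; no verdict was returned.

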